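# Check the springs of the mirror's rests

### The arm

A 6-joint arm with a two-finger parallel gripper is mounted at the origin on the work surface. World frame = base frame: x ahead of the robot, y to its left, z up, the work surface at z = 0. Lengths are in m, angles in degrees, forces in N, time in s.
With the tool pointing down it reaches from about 0.15 to 0.775 m from the base axis. Payload 6.1 kg.
Tool frame: the origin (TCP) lies on the centre line of the jaws, within the pads' length; the fingertips stand 22 mm ahead of it and the grasp point (between the pads) lies 3 mm ahead of it; z points along the fingers, y is the line along which they close (so a half turn about z gives the same grasp; the last joint's range is limited). The gripper opens to 85 mm and grips with 20 to 120 N. Pads are 22 mm wide; open, the fingers measure 114 mm over their backs; the gripper's body (76 mm by 85 mm) begins 54 mm behind the grasp point. The pads swing forward as they close: fully open they stand 13 mm farther back than shut.
Start: joints at [73.568, 7.208, -2.269, 80.523, 0, 90], TCP at [0.149, 0.504, 0.253] pointing down, gripper open.
Joint ranges: [-155.77, 155.77], [-54.66, 111.73], [-72.52, 77.12], [-102.08, 115.82], [-83.92, 84.16], [-180, 180]. Speed limits (degrees/s): [136.94, 136.94, 172.46, 180, 180, 180].

### API

Orientations are given as [roll, pitch, yaw] about the fixed x, y, z axes, in that order (R = Rz(yaw) Ry(pitch) Rx(roll)).
In Python, from cell import arm gives the robot as it stands.
- The arm moves only by the shell command python3 -m handwheel 'ROWS'. ROWS is JSON, a list of rows, each a list of 3 entries, a list of its own where there are three numbers: the shift along the tool's x, y, z in cm, then the turn, a rotation vector about the tool's x, y, z in rad, then the finger opening in cm, from 0 to 8.54. A call has 1 to 12 rows; each row is the pose to reach, as a shift and turn from the pose commanded when the call began, along the tool's axes at that moment; what a row does not reach only later rows make up. A row lasts 1/10 s, in which the tool goes at most 50 mm and 8.59 degrees, less where a joint would pass 70% of its speed; a pose out of reach is approached as far as the arm can. A call with a gripper value outside its range is refused whole. The fingers move at their own pace and stop on an object; the grip force is fixed at half the most. Time passes only in rows, so rows that repeat a pose let the fingers close. It gives the time, the measured TCP pose, the force, the opening and the grip force at its end, in the units of the state.
- arm.read_state(): the state, without advancing time (a new reading comes with each control period).
- arm.read_camera(name): name is "side" or "top" or "wrist"; returns a dict with "color" (384x512x3 uint8, red, green, blue), "range_z" (384x512 float32, m along the optical axis (not along the pixel's ray), 0 where there is no reading), "camera_matrix" (3x3 intrinsics, pixels), "D" ([k1, k2, p1, p2, k3] as OpenCV has them; the pictures are not rectified), "R" (3x3) and "t" (3): a world point X has camera coordinates R X + t. Camera axes: x right, y down, z forward; pixel columns grow to the right and rows downward; lengths in m; the calibration is good to about 2 mm. A picture is of the moment at which its call begins.
- arm.hand_in(): hands the job in; it is judged then, once.
The state is a dict: "clock": time; "qpos": joint angles; "dq": joint speeds; "joint_torque": joint torques, N m; "position": TCP position; "orientation": TCP orientation; "contact_force": force on the tool from outside, world axes, zero at the start; "torque": the same for the moment, N m; "width": finger opening in m; "grasp_force": force on a finger pad.
Only numpy, scipy, OpenCV 4.12 (cv2) and the standard library are available. Lean on these libraries where they do the work, as an engineer would, in place of code of your own. Each camera call takes 0.05 s, during which the arm holds its last target. There are 200 camera calls.

### The job

Before the bronze mirror is laid on its sprung rests, check that they give: with a fingertip press the square-topped rest's pad lightly, then the long-topped one, then the small round one, each down a few millimetres without reaching its stop, letting it come back up before the next. Do not lift, slide or tip the rests, and leave the large round rest and the other things on the table alone.

Things in the scene. Friction and masses are not known exactly. Their poses are not given: they have to be found in the camera images.
- square_rest: A loose stand, 0.4 kg, same as the others but for its pad: a round dark steel foot 64 mm across and 14 mm high, a dark sleeve 24 mm across up to 38 mm, and on it a sprung white-faced pad 8 mm thick whose top is 60 mm above the table when up. The pad is a square, 46 x 46 mm, sides along the body's x and y. Origin: centre of the foot's underside, on the table; z up.
- long_rest: A loose stand, 0.4 kg, same as the others but for its pad: a round dark steel foot 64 mm across and 14 mm high, a dark sleeve 24 mm across up to 38 mm, and on it a sprung white-faced pad 8 mm thick whose top is 60 mm above the table when up. The pad is a long narrow bar, 84 mm along the body's x and 20 mm along y. Origin: centre of the foot's underside, on the table; z up.
- small_rest: A loose stand, 0.4 kg, same as the others but for its pad: a round dark steel foot 64 mm across and 14 mm high, a dark sleeve 24 mm across up to 38 mm, and on it a sprung white-faced pad 8 mm thick whose top is 60 mm above the table when up. The pad is a small disc 30 mm across, smaller than the foot under it. Origin: centre of the foot's underside, on the table; z up.
- large_rest: A loose stand, 0.4 kg, same as the others but for its pad: a round dark steel foot 64 mm across and 14 mm high, a dark sleeve 24 mm across up to 38 mm, and on it a sprung white-faced pad 8 mm thick whose top is 60 mm above the table when up. The pad is a large disc 72 mm across that hides the foot; this rest is to be left alone. Origin: centre of the foot's underside, on the table; z up.
- square_top (a point): Centre of the top face of the square-topped rest's pad, 60 mm above the table when the pad is up; it goes down with the pad.
- square_pad (a joint): How far the square-topped rest's pad is pressed down, m: 0 up, 0.012 at its stop. A spring brings it back; it starts to move at about 2 N, then needs 0.6 N more for each mm, about 9 N at the stop.
- long_top (a point): Centre of the top face of the long-topped rest's pad, 60 mm above the table when the pad is up; it goes down with the pad.
- long_pad (a joint): How far the long-topped rest's pad is pressed down, m: 0 up, 0.012 at its stop. A spring brings it back; it starts to move at about 2 N, then needs 0.6 N more for each mm, about 9 N at the stop.
- small_top (a point): Centre of the top face of the small round rest's pad, 60 mm above the table when the pad is up; it goes down with the pad.
- small_pad (a joint): How far the small round rest's pad is pressed down, m: 0 up, 0.012 at its stop. A spring brings it back; it starts to move at about 2 N, then needs 0.6 N more for each mm, about 9 N at the stop.
- large_top (a point): Centre of the top face of the large round rest's pad, 60 mm above the table when the pad is up; it goes down with the pad.
- large_pad (a joint): How far the large round rest's pad is pressed down, m: 0 up, 0.012 at its stop. A spring brings it back; it starts to move at about 2 N, then needs 0.6 N more for each mm, about 9 N at the stop.
- mirror: Bystander: old bronze mirror, a disc 200 mm across, lying flat, rim about 9 mm high, a knob 17 mm high in the middle. Loose. Origin: centre of the underside.
- tape_roll: Bystander: roll of cream paper tape lying flat, 110 mm across, hole 78 mm, 22 mm high. Loose. Origin: centre of the underside.
- brush: Bystander: brush with a wooden handle lying on the table along its x axis, handle to -x, about 200 mm long, under 30 mm high. Loose. Origin: on its underside.
- jar: Bystander: closed amber jar, 64 mm across, 80 mm high, upright. Loose. Origin: centre of the underside.

How it is judged:
By the outcome, as a careful person would: the job done as asked, in the order asked, and still so for the second after the job is handed in, with the robot touching nothing.
It also fails if it takes over 51 s, if anything falls off the work surface, if the arm or the gripper's body presses on something with over 40 N, if the wrist force passes 120 N, or if a joint passes its speed limit or range.

## Working session

There is one attempt and no reset: what is moved stays moved. The work goes in short steps, Python scripts to look and compute and a shell command to move; the robot and the scene stay as the last step left them, time stands still between calls to the robot, and variables do not carry over. Pictures are saved under pics/ and viewed, at most 10 in all, crops included, and the job is handed in when it is done.

```bash
mkdir -p pics; ls; python3 - <<'E'
from cell import arm
import cv2,numpy as np
for n in("top","side"):
    c=arm.read_camera(n);cv2.imwrite(f"pics/{n}1.png",c["color"][:,:,::-1]);np.savez(f"{n}1.npz",**c)
    print(n,c["R"],c["t"],c["D"],c["camera_matrix"])
print(arm.read_state())
E
```

```text
pics
top [[-0.02890468 -0.99894291 -0.03574337]
 [-0.99376687  0.0325697  -0.10661432]
 [ 0.10766577  0.03243892 -0.99365779]] [0.00623166 0.57361801 1.09005401] [-0.11407718  0.          0.          0.          0.        ] [[375.80548424   0.         254.43816696]
 [  0.         375.80548424 189.07088972]
 [  0.           0.           1.        ]]
side [[ 0.88461695 -0.46578593 -0.02227815]
 [-0.32359327 -0.57876349 -0.7485454 ]
 [ 0.33576813  0.66938501 -0.66270919]] [-0.52296426  0.209375    1.0459539 ] [-0.0495887  0.         0.         0.         0.       ] [[416.21239363   0.         253.22521955]
 [  0.         416.21239363 189.92816439]
 [  0.           0.           1.        ]]
{'clock': 0.1, 'qpos': array([ 7.35675482e+01,  7.23644724e+00, -2.31780435e+00,  8.05249432e+01,
        1.24723674e-03,  9.00006010e+01]), 'dq': array([-0.03021275, -0.09835689,  0.15437482, -0.0803333 , -0.03684659,
        0.0815906 ]), 'joint_torque': array([-4.78721213e-04, -4.36904025e+01,  3.53605592e+01,  1.36272065e-02,
        1.26979926e-04, -3.63507795e-06]), 'position': array([0.14841601, 0.5032429 , 0.25264133]), 'orientation': array([-1.79920805e+02, -1.24640491e-03,  1.63566945e+02]), 'contact_force': array([ 0.33971462,  0.11673434, -0.00588489]), 'torque': array([0.03662151, 0.00602432, 0.01389646]), 'grasp_force': 0.0, 'width': 0.08521695793859797}
```

View pics/top1.png

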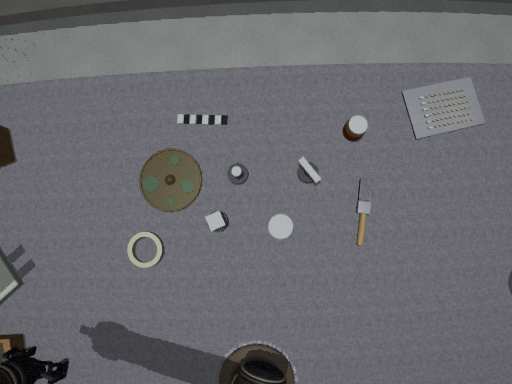

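View pics/side1.png

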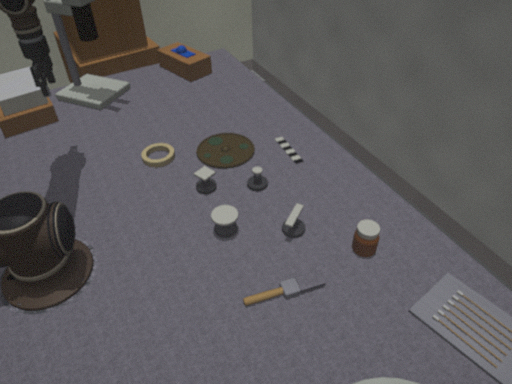

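The top view shows the pads: square at about (216,221), small round at (237,172), long at (310,171) and large round at (281,227). The jar is at (356,128) and the mirror at (171,180). I'll take the pad centres from pixels and the 60 mm plane, with depth as a check.

```bash
cat > m.py <<'E'
import numpy as np,cv2
def world(c,uv,z):
    xy=cv2.undistortPoints(np.float64(uv).reshape(-1,1,2),c["camera_matrix"],c["D"])[:,0]
    d=np.c_[xy,np.ones(len(xy))]@c["R"]; o=-c["R"].T@c["t"]
    return o+d*((z-o[2])/d[:,2])[:,None]
def pads(c,seeds,z=.06,thr=130):
    g=c["color"].min(2); n,l,s,cc=cv2.connectedComponentsWithStats((g>thr).astype(np.uint8))
    for k,(u,v) in seeds.items():
        i=l[v,u]; m=l==i; w=np.argwhere(m)[:,::-1]; P=world(c,w,z)
        r=c["range_z"][m]; xy=cv2.undistortPoints(np.float64(w).reshape(-1,1,2),c["camera_matrix"],c["D"])[:,0]
        Z=((np.c_[xy,np.ones(len(xy))]*r[:,None]-c["t"])@c["R"])[:,2]
        rect=cv2.minAreaRect((P[:,:2]*1000).astype(np.float32))
        print(k,i,s[i,4],"mean",P.mean(0).round(4),"rect",np.round(rect[0],1),np.round(rect[1],1),round(rect[2],1),"z",np.median(Z).round(4))
E
python3 - <<'E'
import numpy as np,cv2
from m import *
c=np.load("top1.npz")
pads(c,dict(square=(216,221),small=(237,172),long=(310,171),large=(281,227)))
c=np.load("side1.npz")
pads(c,dict(square=(205,174),small=(257,170),long=(294,217),large=(225,215)),thr=110)
im=np.load("top1.npz")["color"][140:250,190:340,::-1]
cv2.imwrite("pics/crop1.png",cv2.resize(im,None,fx=5,fy=5,interpolation=cv2.INTER_CUBIC))
E
```

```text
square 298 254 mean [0.483  0.1055 0.06  ] rect [483.  105.4] [46.9 45.7] 23.1 z 0.0605
small 296 76 mean [0.6264 0.04   0.06  ] rect [626.8  40. ] [23.5 26.7] 88.6 z 0.0602
long 295 199 mean [ 0.6231 -0.1744  0.06  ] rect [ 623.5 -174.1] [84.2 20.2] 36.6 z 0.0601
large 299 511 mean [ 0.4612 -0.0835  0.06  ] rect [461.1 -83.3] [71.5 71.8] 16.6 z 0.0605
square 18 177 mean [0.4832 0.1064 0.06  ] rect [483.  106.7] [49.3 50. ] 24.3 z 0.0611
small 19 66 mean [0.6272 0.0418 0.06  ] rect [627.3  41.7] [28.7 30.3] 60.7 z 0.0602
long 23 209 mean [ 0.6233 -0.1727  0.06  ] rect [ 623.6 -172. ] [88.7 24.3] 35.2 z 0.0602
large 24 456 mean [ 0.4615 -0.0827  0.06  ] rect [461.3 -81.6] [73.  74.6] 27.5 z 0.0604
```

View pics/crop1.png

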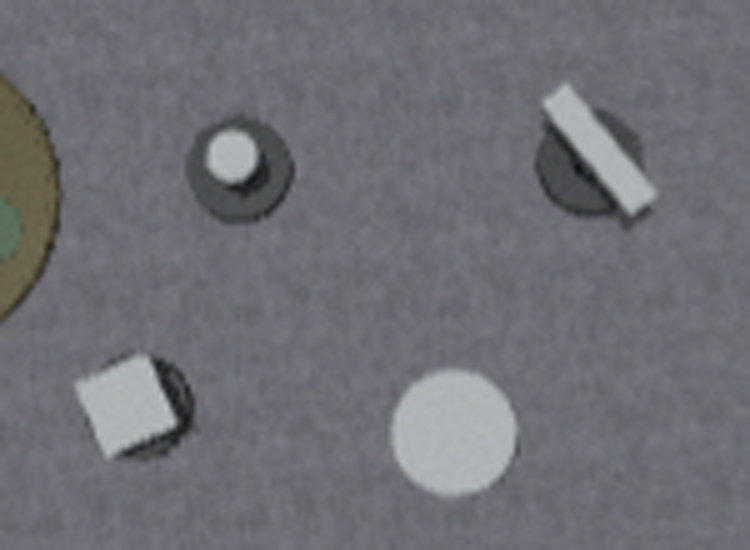

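The crop shows all four pads clearly, and their measured sizes and heights match the description. The top and side views agree to within 2 mm, so I use the mean: square (0.483, 0.106), long (0.623, -0.1735), small (0.627, 0.041).

```bash
cat > go.py <<'E'
import sys,numpy as np
from cell import arm
from scipy.spatial.transform import Rotation as R
s=arm.read_state(); T=np.array(list(map(float,sys.argv[1:4])))
r=R.from_euler("xyz",s["orientation"],degrees=True)
print("clock",s["clock"],"pos",s["position"].round(4),"ori",s["orientation"].round(2),"shift cm",(r.inv().apply(T-s["position"])*100).round(2),"F",s["contact_force"].round(2),"w",s["width"])
E
python3 go.py .483 .106 .16
```

```text
clock 0.1 pos [0.1484 0.5032 0.2526] ori [-179.92   -0.    163.57] shift cm [-43.33 -28.62   9.3 ] F [ 0.34  0.12 -0.01] w 0.08521695793859797
```

```bash
python3 -m handwheel '[[[-4,-2.6,0],[0,0,0],0],[[-8,-5.3,0],[0,0,0],0],[[-12,-7.9,0],[0,0,0],0],[[-16,-10.6,0],[0,0,0],0],[[-20,-13.2,0],[0,0,0],0],[[-24,-15.9,0],[0,0,0],0],[[-28,-18.5,0],[0,0,0],0],[[-32,-21.1,0],[0,0,0],0],[[-36,-23.8,0],[0,0,0],0],[[-40,-26.4,0],[0,0,0],0],[[-43.3,-28.6,0],[0,0,0],0],[[-43.3,-28.6,0],[0,0,0],0]]'; python3 go.py .483 .106 .1
```

```text
clock: 1.3
position: [0.4851, 0.1034, 0.2523]
orientation: [-179.9, -0.0, 163.3]
contact_force: [-0.5, -0.1, -0.3]
width: 0.0002
grasp_force: 0.0
clock 1.3 pos [0.4851 0.1034 0.2523] ori [-1.7992e+02 -2.0000e-02  1.6325e+02] shift cm [ 0.27  0.21 15.23] F [-0.5  -0.09 -0.28] w 0.00016182226927980852
```

```bash
python3 -m handwheel '[[[0,0,2.5],[0,0,0],0],[[0,0,5],[0,0,0],0],[[0,0,7.5],[0,0,0],0],[[0,0,10],[0,0,0],0],[[0,0,12],[0,0,0],0],[[0,0,13.5],[0,0,0],0],[[0,0,14.2],[0,0,0],0],[[0,0,14.2],[0,0,0],0],[[0,0,14.2],[0,0,0],0],[[0,0,14.2],[0,0,0],0]]'; python3 - <<'E'
from cell import arm
import cv2,numpy as np
c=arm.read_camera("side");cv2.imwrite("pics/s2.png",cv2.resize(c["color"][100:260,140:340,::-1],None,fx=4,fy=3.75*4/3.75,interpolation=cv2.INTER_CUBIC)[:600])
E
python3 go.py .483 .106 .1
```

```text
clock: 2.3
position: [0.4834, 0.107, 0.1123]
orientation: [180.0, 0.1, 163.6]
contact_force: [1.4, -0.5, 0.3]
width: -0.0
grasp_force: 0.0
clock 2.35 pos [0.4835 0.1069 0.1123] ori [1.7995e+02 8.0000e-02 1.6357e+02] shift cm [ 0.02 -0.1   1.23] F [1.05 0.36 0.27] w 0.00018386480832499009
```

View pics/s2.png

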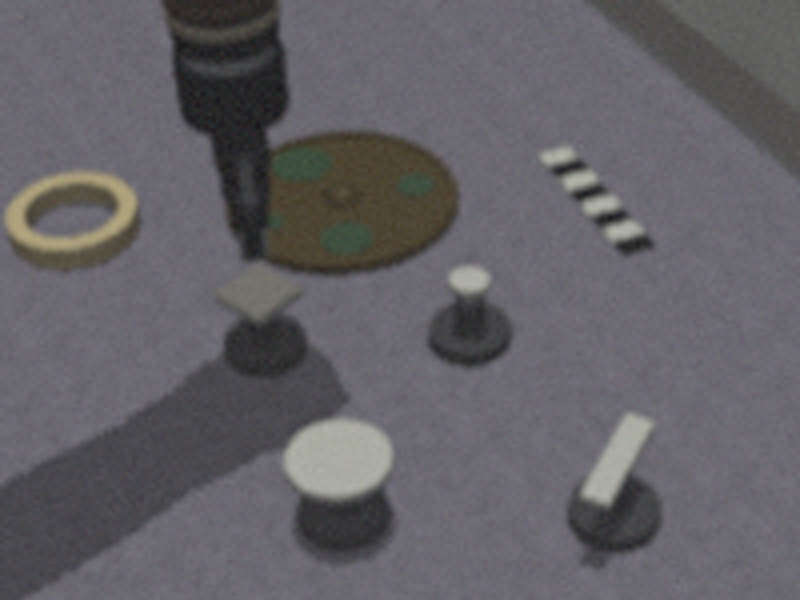

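The closed fingertip at crop (255,255) hangs about 30 mm above the square pad, whose centre is at (260,292), so it is aligned. Next is a slow descent.

```bash
python3 -m handwheel '[[[0,-0.1,1],[0,0,0],0],[[0,-0.1,2],[0,0,0],0],[[0,-0.1,2.5],[0,0,0],0],[[0,-0.1,2.7],[0,0,0],0],[[0,-0.1,2.7],[0,0,0],0],[[0,-0.1,2.7],[0,0,0],0]]';  python3 -m handwheel '[[[0,0,0.1],[0,0,0],0],[[0,0,0.2],[0,0,0],0],[[0,0,0.3],[0,0,0],0],[[0,0,0.4],[0,0,0],0],[[0,0,0.4],[0,0,0],0],[[0,0,0.4],[0,0,0],0],[[0,0,0.4],[0,0,0],0]]'
```

```text
clock: 2.95
position: [0.4827, 0.1058, 0.0844]
orientation: [180.0, 0.0, 163.6]
contact_force: [-0.0, 0.1, 0.8]
width: 0.0001
grasp_force: 0.0
clock: 3.65
position: [0.4828, 0.1058, 0.0805]
orientation: [180.0, 0.0, 163.6]
contact_force: [0.0, -0.6, 3.0]
width: -0.0001
grasp_force: 1.5
```

```bash
python3 -m handwheel '[[[0,0,0.1],[0,0,0],0],[[0,0,0.2],[0,0,0],0],[[0,0,0.3],[0,0,0],0],[[0,0,0.4],[0,0,0],0],[[0,0,0.4],[0,0,0],0],[[0,0,0.4],[0,0,0],0],[[0,0,0.4],[0,0,0],0],[[0,0,0.4],[0,0,0],0]]'
```

```text
clock: 4.45
position: [0.4828, 0.1058, 0.0765]
orientation: [180.0, 0.0, 163.6]
contact_force: [-1.0, -0.5, 5.6]
width: 0.0001
grasp_force: 2.7
```

5.6 N at about 5.5 mm of travel, well short of the stop. I raise slowly and check the pad came back.

```bash
python3 -m handwheel '[[[0,0,-0.2],[0,0,0],0],[[0,0,-0.4],[0,0,0],0],[[0,0,-0.6],[0,0,0],0],[[0,0,-0.9],[0,0,0],0],[[0,0,-1.5],[0,0,0],0],[[0,0,-3],[0,0,0],0],[[0,0,-5],[0,0,0],0],[[0,0,-8],[0,0,0],0],[[0,0,-10],[0,0,0],0],[[0,0,-10],[0,0,0],0],[[0,0,-10],[0,0,0],0]]'; python3 - <<'E'
from cell import arm
from m import *
pads(arm.read_camera("side"),dict(square=(205,174),small=(257,170),long=(294,217),large=(225,215)),thr=85)
E
python3 go.py .623 -.1735 .176
```

```text
clock: 5.55
position: [0.4826, 0.1058, 0.1761]
orientation: [180.0, 0.0, 163.6]
contact_force: [-0.2, -1.0, -1.3]
width: 0.0002
grasp_force: 0.0
square 1 155990 mean [0.702  0.0166 0.06  ] rect [845.9 473.6] [2280.6 2985.1] 60.3 z -0.0004
small 1 155990 mean [0.702  0.0166 0.06  ] rect [845.9 473.6] [2280.6 2985.1] 60.3 z -0.0004
long 1 155990 mean [0.702  0.0166 0.06  ] rect [845.9 473.6] [2280.6 2985.1] 60.3 z -0.0004
large 1 155990 mean [0.702  0.0166 0.06  ] rect [845.9 473.6] [2280.6 2985.1] 60.3 z -0.0004
clock 5.6 pos [0.4822 0.1057 0.1754] ori [-1.7997e+02 -6.0000e-02  1.6357e+02] shift cm [-21.41 -22.8   -0.07] F [0.69 0.03 0.11] w 0.0001668757499683527
```

```bash
python3 -m handwheel '[[[-2.4,-2.5,0],[0,0,0],0],[[-4.8,-5.1,0],[0,0,0],0],[[-7.1,-7.6,0],[0,0,0],0],[[-9.5,-10.1,0],[0,0,0],0],[[-11.9,-12.7,0],[0,0,0],0],[[-14.3,-15.2,0],[0,0,0],0],[[-16.7,-17.7,0],[0,0,0],0],[[-19,-20.3,0],[0,0,0],0],[[-21.4,-22.8,0],[0,0,0],0],[[-21.4,-22.8,0],[0,0,0],0],[[-21.4,-22.8,0],[0,0,0],0],[[-21.4,-22.8,0],[0,0,0],0]]'; python3 - <<'E'
from cell import arm
from m import *
pads(arm.read_camera("side"),dict(square=(205,174),small=(257,170)),thr=110)
E
python3 go.py .623 -.1735 .084
```

```text
clock: 6.8
position: [0.6226, -0.1726, 0.1752]
orientation: [180.0, -0.1, 163.6]
contact_force: [0.2, -0.0, -0.7]
width: -0.0001
grasp_force: 0.0
square 344 9588 mean [ 0.5571 -0.0451  0.06  ] rect [508.   39.8] [ 511.9 1078.8] 32.9 z 0.0007
small 527 317 mean [0.6464 0.0729 0.06  ] rect [656.2  83.6] [206.8  88.7] 44.0 z 0.0016
clock 6.85 pos [ 0.6227 -0.1724  0.1757] ori [ 1.7999e+02 -8.0000e-02  1.6362e+02] shift cm [-0.07 -0.1   9.17] F [ 0.37 -0.46  0.74] w 0.00014604994196721905
```

```bash
python3 -m handwheel '[[[0,-0.1,2],[0,0,0],0],[[0,-0.1,4],[0,0,0],0],[[0,-0.1,6],[0,0,0],0],[[0,-0.1,6.5],[0,0,0],0],[[0,-0.1,6.5],[0,0,0],0],[[0,-0.1,6.5],[0,0,0],0],[[0,-0.1,6.5],[0,0,0],0]]';python3 - <<'E'
from cell import arm
from m import *
c=arm.read_camera("side");cv2.imwrite("pics/s3.png",cv2.resize(c["color"][110:260,170:370,::-1],None,fx=4,fy=4,interpolation=cv2.INTER_CUBIC))
pads(c,dict(square=(205,174),small=(257,170),long=(294,217)),thr=150)
E
python3 go.py .623 -.1735 .085
```

```text
clock: 7.55
position: [0.6238, -0.1744, 0.1128]
orientation: [180.0, 0.1, 163.6]
contact_force: [-0.3, 0.7, -0.1]
width: -0.0001
grasp_force: 0.0
square 6 137 mean [0.483  0.1059 0.06  ] rect [483.4 105.8] [43.8 43.4] 21.3 z 0.0612
small 7 42 mean [0.6267 0.0409 0.06  ] rect [626.2  39.6] [24. 24.] 61.4 z 0.0605
long 0 194288 mean [0.6548 0.1088 0.06  ] rect [729.4 571.6] [2357.6 3191.5] 57.9 z 0.0006
clock 7.6 pos [ 0.6237 -0.1745  0.1126] ori [1.8000e+02 1.2000e-01 1.6358e+02] shift cm [0.1  0.07 2.76] F [ 0.07  0.08 -0.33] w 5.925877827461438e-06
```

View pics/s3.png

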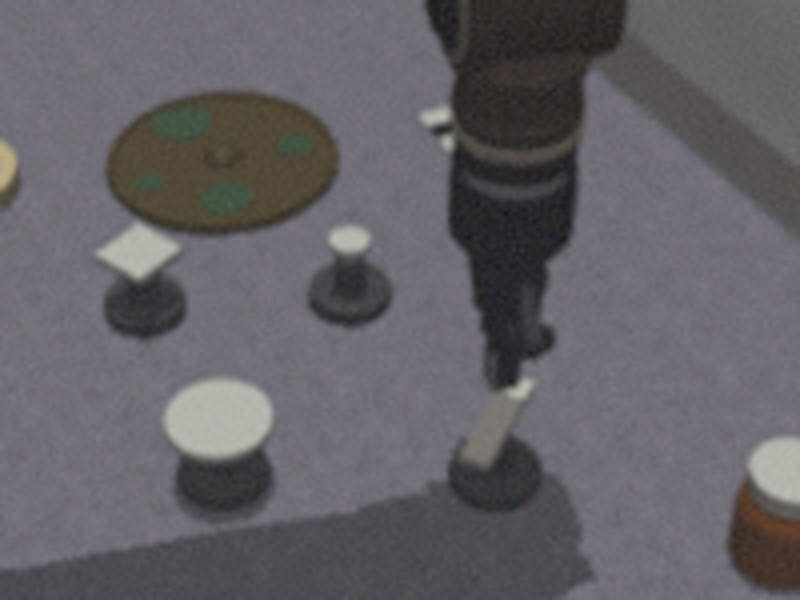

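The square pad is back up at the same pose and height. The tip at crop (502,385) hangs above the long bar's centre at about (498,425). Now I press it.

```bash
python3 -m handwheel '[[[0.1,0.1,1],[0,0,0],0],[[0.1,0.1,2],[0,0,0],0],[[0.1,0.1,2.5],[0,0,0],0],[[0.1,0.1,2.7],[0,0,0],0],[[0.1,0.1,2.7],[0,0,0],0],[[0.1,0.1,2.7],[0,0,0],0]]';  python3 -m handwheel '[[[0,0,0.1],[0,0,0],0],[[0,0,0.2],[0,0,0],0],[[0,0,0.3],[0,0,0],0],[[0,0,0.4],[0,0,0],0],[[0,0,0.5],[0,0,0],0],[[0,0,0.5],[0,0,0],0],[[0,0,0.5],[0,0,0],0],[[0,0,0.5],[0,0,0],0]]'
```

```text
clock: 8.2
position: [0.6225, -0.1732, 0.0844]
orientation: [180.0, 0.0, 163.6]
contact_force: [-0.0, 0.1, 0.5]
width: 0.0004
grasp_force: 0.0
clock: 9.0
position: [0.6226, -0.1732, 0.0796]
orientation: [-180.0, 0.0, 163.6]
contact_force: [-0.6, 0.9, 3.8]
width: -0.0003
grasp_force: 1.8
```

```bash
python3 -m handwheel '[[[0,0,0.1],[0,0,0],0],[[0,0,0.2],[0,0,0],0],[[0,0,0.3],[0,0,0],0],[[0,0,0.3],[0,0,0],0],[[0,0,0.3],[0,0,0],0],[[0,0,0.3],[0,0,0],0],[[0,0,0.3],[0,0,0],0]]'; python3 -m handwheel '[[[0,0,-0.2],[0,0,0],0],[[0,0,-0.4],[0,0,0],0],[[0,0,-0.6],[0,0,0],0],[[0,0,-0.9],[0,0,0],0],[[0,0,-1.5],[0,0,0],0],[[0,0,-3],[0,0,0],0],[[0,0,-5],[0,0,0],0],[[0,0,-8],[0,0,0],0],[[0,0,-10],[0,0,0],0],[[0,0,-10],[0,0,0],0],[[0,0,-10],[0,0,0],0],[[0,0,-10],[0,0,0],0]]'; python3 go.py .627 .041 .176
```

```text
clock: 9.7
position: [0.6226, -0.1732, 0.0765]
orientation: [-180.0, 0.0, 163.6]
contact_force: [-0.8, -0.2, 5.1]
width: 0.0001
grasp_force: 2.7
clock: 10.9
position: [0.6218, -0.173, 0.1747]
orientation: [-180.0, -0.1, 163.6]
contact_force: [0.6, 0.0, -1.0]
width: -0.0001
grasp_force: 0.0
clock 10.9 pos [ 0.6218 -0.173   0.1747] ori [-1.8000e+02 -1.4000e-01  1.6357e+02] shift cm [ 5.55 20.67 -0.11] F [ 0.58  0.02 -1.02] w -7.255110428359854e-05
```

```bash
python3 -m handwheel '[[[0.8,3,0],[0,0,0],0],[[1.6,6,0],[0,0,0],0],[[2.4,9,0],[0,0,0],0],[[3.2,12,0],[0,0,0],0],[[4.1,15,0],[0,0,0],0],[[4.9,18,0],[0,0,0],0],[[5.6,20.7,0],[0,0,0],0],[[5.6,20.7,0],[0,0,0],0],[[5.6,20.7,0],[0,0,0],0],[[5.6,20.7,0],[0,0,0],0],[[5.6,20.7,0],[0,0,0],0]]'; python3 -m handwheel '[[[0,0,2],[0,0,0],0],[[0,0,4],[0,0,0],0],[[0,0,6],[0,0,0],0],[[0,0,6.4],[0,0,0],0],[[0,0,6.4],[0,0,0],0],[[0,0,6.4],[0,0,0],0],[[0,0,6.4],[0,0,0],0],[[0,0,6.4],[0,0,0],0]]';python3 - <<'E'
from cell import arm
from m import *
c=arm.read_camera("side");cv2.imwrite("pics/s4.png",cv2.resize(c["color"][110:260,170:370,::-1],None,fx=4,fy=4,interpolation=cv2.INTER_CUBIC))
pads(c,dict(square=(205,174),long=(294,217)),thr=150)
E
python3 go.py .627 .041 .085
```

```text
clock: 12.0
position: [0.6271, 0.0402, 0.1759]
orientation: [-180.0, -0.0, 163.5]
contact_force: [-0.3, 0.8, -0.3]
width: 0.0002
grasp_force: 0.0
clock: 12.8
position: [0.6278, 0.0412, 0.1134]
orientation: [180.0, 0.1, 163.6]
contact_force: [1.1, 0.0, 0.1]
width: 0.0004
grasp_force: 0.0
square 9 131 mean [0.483  0.1058 0.06  ] rect [483.3 106. ] [42.3 42.2] 24.4 z 0.0609
long 10 146 mean [ 0.6225 -0.1733  0.06  ] rect [ 623.3 -172.9] [80.6 18.2] 36.9 z 0.0608
clock 12.85 pos [0.6277 0.0412 0.1131] ori [1.7997e+02 7.0000e-02 1.6357e+02] shift cm [ 0.06 -0.04  2.81] F [ 0.53 -0.28 -0.93] w 1.4944762018300454e-05
```

View pics/s4.png

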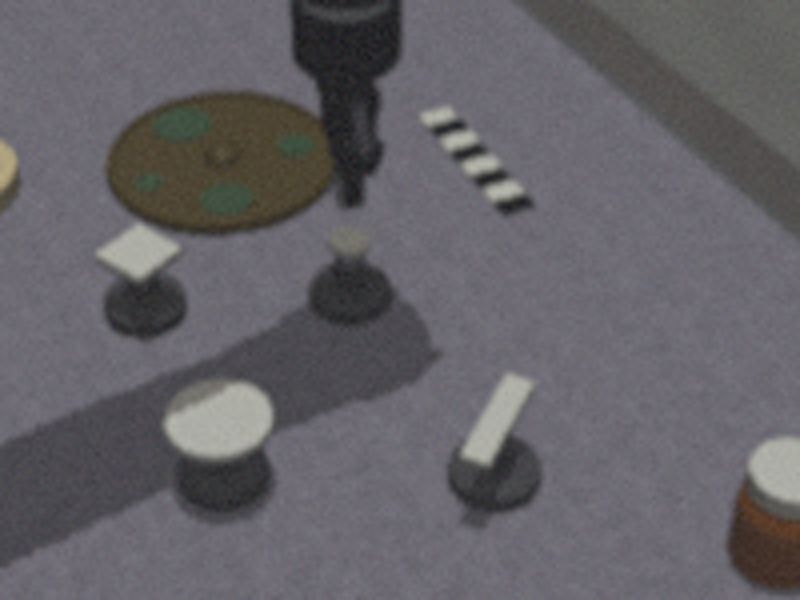

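The square and long rests are unmoved with their pads up. The tip at (350,205) is over the small disc at (350,242).

```bash
python3 -m handwheel '[[[0,0,1],[0,0,0],0],[[0,0,2],[0,0,0],0],[[0,0,2.5],[0,0,0],0],[[0,0,2.7],[0,0,0],0],[[0,0,2.8],[0,0,0],0],[[0,0,2.8],[0,0,0],0],[[0,0,2.8],[0,0,0],0]]';  python3 -m handwheel '[[[0,0,0.1],[0,0,0],0],[[0,0,0.2],[0,0,0],0],[[0,0,0.3],[0,0,0],0],[[0,0,0.4],[0,0,0],0],[[0,0,0.5],[0,0,0],0],[[0,0,0.5],[0,0,0],0],[[0,0,0.5],[0,0,0],0],[[0,0,0.5],[0,0,0],0]]'
```

```text
clock: 13.55
position: [0.6275, 0.0413, 0.0846]
orientation: [180.0, 0.0, 163.6]
contact_force: [0.5, -0.5, 0.8]
width: 0.0001
grasp_force: 0.0
clock: 14.35
position: [0.6274, 0.0412, 0.0795]
orientation: [180.0, 0.0, 163.6]
contact_force: [0.6, 0.2, 4.1]
width: 0.0002
grasp_force: 1.8
```

```bash
python3 -m handwheel '[[[0,0,0.1],[0,0,0],0],[[0,0,0.2],[0,0,0],0],[[0,0,0.3],[0,0,0],0],[[0,0,0.3],[0,0,0],0],[[0,0,0.3],[0,0,0],0],[[0,0,0.3],[0,0,0],0],[[0,0,0.3],[0,0,0],0]]'; python3 -m handwheel '[[[0,0,-0.2],[0,0,0],0],[[0,0,-0.4],[0,0,0],0],[[0,0,-0.6],[0,0,0],0],[[0,0,-0.9],[0,0,0],0],[[0,0,-1.5],[0,0,0],0],[[0,0,-3],[0,0,0],0],[[0,0,-5],[0,0,0],0],[[0,0,-8],[0,0,0],0],[[0,0,-11],[0,0,0],0],[[0,0,-14],[0,0,0],0],[[0,0,-16],[0,0,0],0],[[0,0,-16],[0,0,0],0]]'; python3 -m handwheel '[[[0,0,0],[0,0,0],0],[[0,0,0],[0,0,0],0],[[0,0,0],[0,0,0],0]]'; python3 - <<'E'
from cell import arm
from m import *
c=arm.read_camera("side");cv2.imwrite("pics/s5.png",cv2.resize(c["color"][:,:,::-1],None,fx=1.5,fy=1.5))
pads(c,dict(square=(205,174),small=(257,170),long=(294,217),large=(225,215)),thr=150)
E
```

```text
clock: 15.05
position: [0.6274, 0.0412, 0.0765]
orientation: [180.0, 0.0, 163.6]
contact_force: [-0.8, -0.2, 5.4]
width: 0.0002
grasp_force: 2.7
clock: 16.25
position: [0.6284, 0.0413, 0.2398]
orientation: [179.9, 0.3, 163.6]
contact_force: [0.6, 0.3, -0.9]
width: -0.0003
grasp_force: 0.0
clock: 16.55
position: [0.6267, 0.0412, 0.2347]
orientation: [-179.9, -0.1, 163.6]
contact_force: [-0.6, 0.6, 0.1]
width: -0.0
grasp_force: 0.0
square 12 125 mean [0.4829 0.1055 0.06  ] rect [483.  105.5] [41.8 41.4] 21.3 z 0.0609
small 0 195050 mean [0.6527 0.1112 0.06  ] rect [729.4 571.6] [2357.6 3191.5] 57.9 z 0.0001
long 13 142 mean [ 0.6222 -0.1739  0.06  ] rect [ 623.4 -173. ] [80.7 17.7] 37.1 z 0.0607
large 14 258 mean [ 0.4622 -0.0921  0.06  ] rect [462.7 -94.6] [67.2 44.1] 7.9 z 0.0606
```

View pics/s5.png

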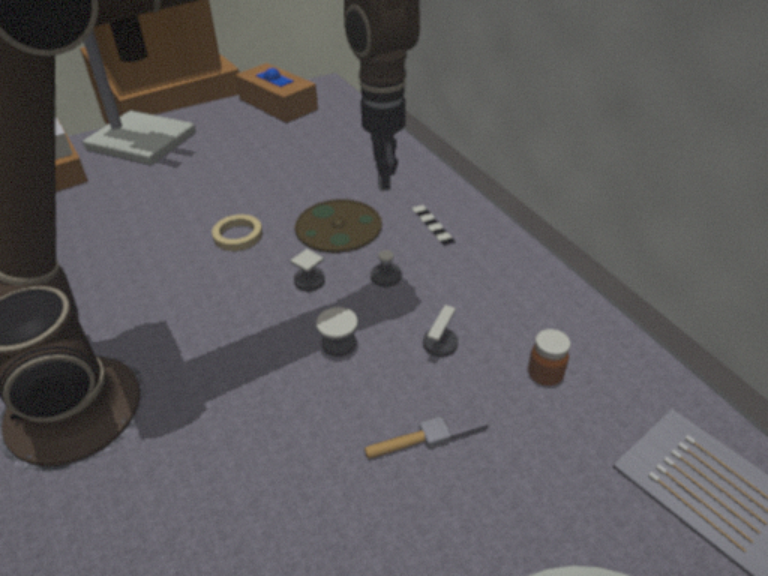

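All the rests stand where they were. The small pad at (386,258) is up, though in shadow, and the arm is clear of everything.

```bash
python3 -c "
from cell import arm
print(arm.hand_in())"
```

```text
the job is handed in; nothing more can be done
None
```

I pressed the square, long and small round rests in that order, each about 5.5 mm down at 5–6 N and released before the next, and handed the job in at about 17 s; the last side view shows all rests in place with the arm clear, though the small pad was in shadow, so I judged it up by eye only.

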